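# Wedge the rocking magnetic stirrer

### The arm

A 6-joint arm with a two-finger parallel gripper is mounted at the origin on a cart in front of the work surface, level with it; the furniture and walls round the work are solid. World frame = base frame: x ahead of the robot, y to its left, z up, the work surface at z = 0. Lengths are in m, angles in degrees, forces in N, time in s.
With the tool pointing down it reaches from about 0.425 to 0.95 m from the base axis. Payload 3.5 kg.
Tool frame: the origin (TCP) lies between the finger pads; the fingertips stand 25 mm ahead of it and the grasp point (between the pads) lies 6 mm ahead of it (ctrl.tip_reach is the distance from the TCP to the fingertips, in m); z points along the fingers, y is the direction in which the jaws open and shut (so a half turn about z gives the same grasp; the last joint's range is limited). The gripper opens to 85 mm and grips with 20 to 120 N. Pads are 22 mm wide; open, the fingers measure 114 mm over their backs; the gripper's body (76 mm by 85 mm) begins 54 mm behind the grasp point. The pads swing forward as they close: fully open they stand 13 mm farther back than shut.
Start: joints at [-78.667, 16.404, 90.338, -0, 73.258, -8.594], TCP at [0.23, -0.635, 0.256] pointing down, gripper open.
Joint ranges: [-158.93, 158.93], [-51.34, 127.21], [12.03, 142.37], [-87.48, 267.48], [13.55, 161.25], [-162.69, 162.69]. Speed limits (degrees/s): [159.86, 159.86, 180, 180, 180, 180].

### API

Orientations are given as a 3x3 rotation matrix whose columns are the frame's x, y, z axes.
In Python, from bench import ctrl, cams gives the robot as it stands.
- The arm moves only by the tool send_rows, never from a script. Its arguments are lists of equal length, an entry for each row: "fingers": the opening, from 0 (shut) to 1 (fully open); "xyz": the shift along the tool's x, y, z in cm, a list of three; "rotation": the turn, a rotation vector about the tool's x, y, z in degrees, a list of three. A call has 1 to 20 rows; each row shifts and turns the pose as measured when the row begins, along the tool's axes as they then stand; what a row does not reach is not made up. A row lasts 1/8 s, in which the tool goes at most 62.5 mm and 10.7 degrees, less where a joint would pass 70% of its speed; a pose out of reach is approached as far as the arm can. A call is refused whole if a number of a shift passes 6.25 or a number of a turn 10.7, either way. A call with a gripper value outside its range is refused whole. The fingers move at their own pace and stop on an object; "squeeze" is the grip in N (left out, the last holds). Time passes only in rows, so rows that do not move let the fingers close. It gives the time, the measured TCP pose, the force and the opening at its end, in the units of the state.
- ctrl.get_state(): the state, without advancing time (a new reading comes with each control period).
- cams.read_camera(name): name is "scene" or "top" or "wrist"; returns a dict with "frame" (384x512x3 uint8, red, green, blue), "intrinsics" (3x3 intrinsics, pixels), "rvec" (rotation vector, rad) and "tvec" (3), from world to camera coordinates, as OpenCV has them. Camera axes: x right, y down, z forward; pixel columns grow to the right and rows downward; lengths in m; the calibration is good to about 2 mm. A picture is of the moment at which its call begins. There is no depth.
- ctrl.close_job(): hands the job in, once; it reports no verdict.
The state is a dict: "time_s": time; "joints": joint angles; "joint_velocities": joint speeds; "effort": joint torques, N m; "position": TCP position; "tcp_rot": TCP orientation; "contact_force": force on the tool from outside, world axes, zero at the start; "ft_torque": the same for the moment, N m; "grip_width": finger opening in m.
Only numpy, scipy, OpenCV 4.12 (cv2) and the standard library are available. Lean on these libraries where they do the work, as an engineer would, in place of code of your own. Each camera call takes 0.05 s, during which the arm holds its last target.

### The job

The magnetic stirrer rocks because the foot at its front left corner is worn short. With the fingers, and without gripping or lifting anything, push the orange wedge along the bench, thin end first, under that foot until it is snug, then press down firmly on the stirrer's corner above that foot to feel that it no longer rocks; if it still does, push the wedge in further and press again. Leave the stirrer level and in its place, the beaker standing on it, and take your hand away.

Things in the scene. Friction and masses are not known exactly. Their poses are not given: they have to be found in the camera images.
- stirrer: White magnetic stirrer, loose, about 1.4 kg: casing 156 x 156 mm, its top 50 mm and its underside 14 mm above the bench, a round plate 120 mm across and 5 mm thick on top. Origin: middle of its footprint at bench height; x points to its back, y to its left, z up; the panel with a black knob (17 mm proud) is its front, -x. Stands level on three feet. A sideways shove of some 6 to 11 N slides it.
- short_foot (a point): Point on the axis of the worn front left foot, at bench height, fixed to the stirrer: 59 mm in front and 59 mm left of its middle, 19 mm in from the casing's front and left faces. The foot is a grey rubber cylinder 16 mm across that ends 3.5 to 6.5 mm above the bench, differently each time, until the stirrer is tipped.
- press_spot (a point): Point on the casing's flat top at the front left corner, 64 mm in front and 64 mm left of the middle, 50 mm above the bench: the place for testing, within some 20 mm. A press of 3 to 5 N here tips the unwedged stirrer until the worn foot meets the bench (3 mm or more); let go, it tips back. A firm press is about 12 N; the spot then sinks under 0.7 mm if the wedge is snug.
- wedge: Orange plastic wedge, 100 mm long, 40 mm wide, 12.5 mm high at the thick end falling evenly to 1.5 mm at the thin end, about 50 g, lying flat left of the stirrer, thin end roughly towards the worn foot. Origin: middle of its underside; x points along it to the thin end (x = +50 mm), z up. Slides with under 1 N until its slope meets the foot.
- wedge_back (a point): Middle of the wedge's upright thick end face (40 mm wide, 12.5 mm high), 6 mm above the bench: where the fingers push. When the slope meets the foot the push rises steeply; 3 to 5 N seats the wedge, with the foot's axis 8 to 40 mm behind the thin edge; 8 N or more may lift or shove the stirrer.
- beaker: Small glass beaker, 46 mm across, 59 mm high, loose on the middle of the stirrer's plate. Origin: middle of its underside.
- tip_box: Blue pipette tip box with a clear lid, 89 x 122 x 77 mm, behind the stirrer. Bystander; origin: middle of its underside.
- vial_rack: Blue rack of vials, 54 x 150 x 35 mm, on the bench in front of the stirrer. Bystander; origin: middle of its underside.
- jar: Small white jar with a red lid, 44 mm across, 42 mm high, right of the stirrer. Bystander; origin: middle of its underside.
- marker: Felt marker with a blue cap, 128 mm long, 14 mm thick, lying near the front edge of the bench. Bystander; origin: middle of its underside.
- vial_a: Glass vial with a green cap, 12 mm across, 32 mm high, standing left of the work. Bystander; origin: middle of its underside.
- vial_b: Glass vial with a violet cap, 12 mm across, 32 mm high, standing left of the work. Bystander; origin: middle of its underside.
There are look-alikes about, which are no part of the job. Of the things like the beaker, leave any that is black; of the rest the larger one is meant.

How it is judged:
By the outcome, as a careful person would: the job done as asked, in the order asked, and still so for the second after the job is handed in, with the robot touching nothing.
It also fails if it takes over 58 s, if anything falls off the work surface, if the arm or the gripper's body presses on something with over 40 N, if the wrist force passes 120 N, or if a joint passes its speed limit or range.

## Working session

There is one attempt and no reset: what is moved stays moved. The work goes in short steps, Python scripts to look and compute and a tool call to move; the robot and the scene stay as the last step left them, time stands still between calls to the robot, and variables do not carry over. Pictures are saved under pics/ and viewed, and the job is handed in when it is done.

Besides the shell and the picture viewer there is one more tool, called after ">>>" as name(argument=value, ...), one argument or row to a line, values as JSON. send_rows: Moves the arm, as the interface text tells. Its arguments: {"type":"object","properties":{"fingers":{"type":"array","items":{"type":"number"}},"xyz":{"type":"array","items":{"type":"array","items":{"type":"number"}}},"rotation":{"type":"array","items":{"type":"array","items":{"type":"number"}}},"squeeze":{"type":"number"}},"required":["fingers","xyz","rotation"]}

```bash
mkdir -p pics; ls; python3 - <<'E'
from bench import ctrl,cams
import cv2,json,numpy as np
s=ctrl.get_state();print({k:(np.round(v,4).tolist()) for k,v in s.items()},ctrl.tip_reach)
for n in ["scene","top"]:
    c=cams.read_camera(n);cv2.imwrite(f"pics/{n}0.png",c["frame"][:,:,::-1]);np.savez(f"{n}0.npz",**c)
    R=cv2.Rodrigues(np.array(c["rvec"]))[0];print(n,-R.T@np.array(c["tvec"]).ravel(),c["intrinsics"])
E
```

```text
pics
{'time_s': 0.0, 'joints': [-78.6678, 16.4534, 90.4257, -0.0005, 73.2593, -8.5933], 'joint_velocities': [0.075, -0.0076, -0.0243, 0.0292, 0.0676, 0.0237], 'effort': [0.0018, -40.5979, -29.2623, -0.0, 0.0059, 0.0], 'position': [0.23, -0.634, 0.2549], 'tcp_rot': [[0.9401, 0.3408, -0.0005], [0.3408, -0.9401, 0.0024], [0.0004, -0.0024, -1.0]], 'contact_force': [-0.8801, -0.234, -0.2191], 'ft_torque': [-0.0247, -0.0314, -0.0359], 'grip_width': 0.0854} 0.025
scene [-0.01457272  0.59852473  0.75667035] [[395.65228488   0.         255.5853923 ]
 [  0.         395.65228488 189.96172139]
 [  0.           0.           1.        ]]
top [0.40324291 0.06035678 1.22929173] [[349.25218318   0.         258.60761286]
 [  0.         349.25218318 201.52190324]
 [  0.           0.           1.        ]]
```

View pics/scene0.png

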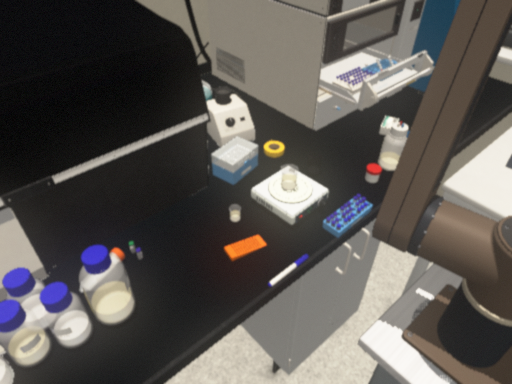

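View pics/top0.png

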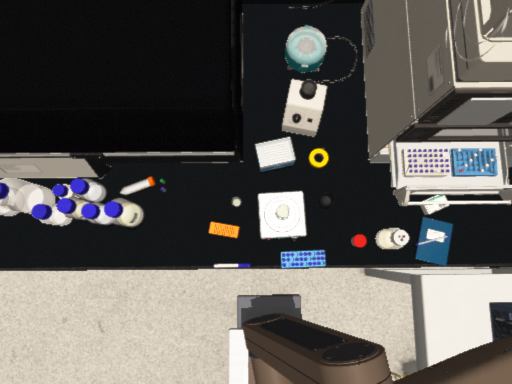

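```bash
cat > h.py <<'E'
import numpy as np,cv2
def load(n):
    return dict(np.load(n))
def proj(c,P):
    return cv2.projectPoints(np.array(P,float).reshape(-1,3),np.array(c["rvec"]),np.array(c["tvec"]),np.array(c["intrinsics"]),None)[0].reshape(-1,2)
def back(c,uv,z):
    R=cv2.Rodrigues(np.array(c["rvec"],float))[0];C=-R.T@np.array(c["tvec"],float).ravel()
    d=R.T@np.linalg.inv(c["intrinsics"])@np.array([uv[0],uv[1],1.])
    return C+d*(z-C[2])/d[2]
def crop(c,x0,y0,w,h,s,name):
    f=c["frame"][y0:y0+h,x0:x0+w,::-1];cv2.imwrite(name,cv2.resize(f,None,fx=s,fy=s,interpolation=cv2.INTER_CUBIC))
E
python3 - <<'E'
from h import *
crop(load("top0.npz"),200,180,130,95,6,"pics/tc.png")
crop(load("scene0.npz"),215,155,130,95,6,"pics/sc.png")
E
```

```text
(no output)
```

View pics/tc.png

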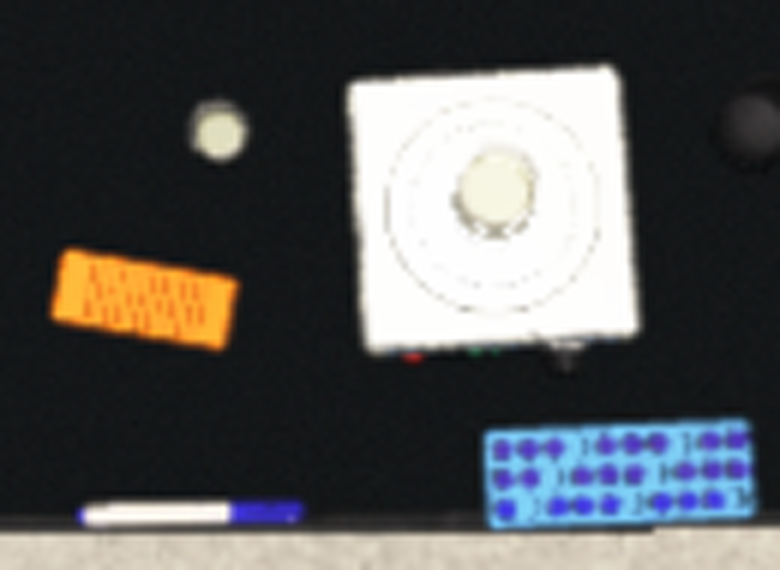

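View pics/sc.png

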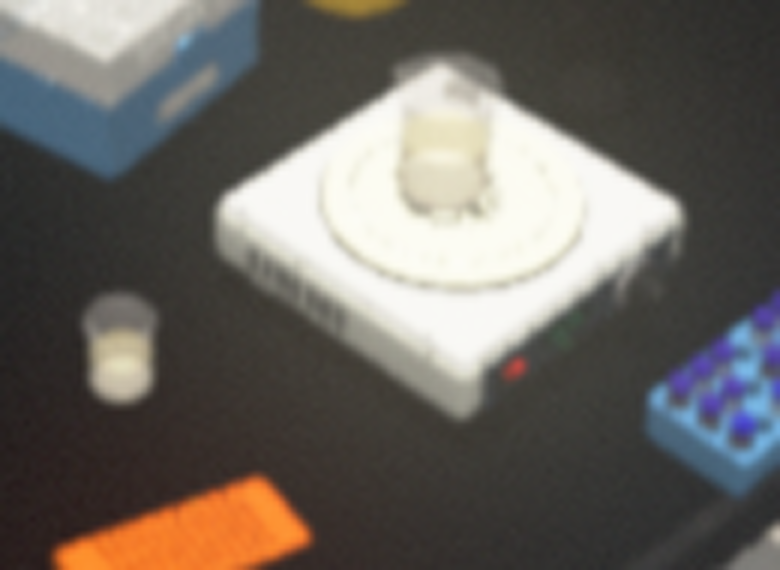

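```bash
cat >> h.py <<'E'
def fit_stirrer(c,seed):
    # silhouette-ish: fit top square corners
    W=[back(c,(u/6+200-5/12,v/6+180-5/12),.05) for u,v in seed]
    return np.array(W)
def wedge_model(x,y,yaw):
    L,Wd=.05,.02
    P=np.array([[-L,-Wd,0],[-L,Wd,0],[-L,-Wd,.0125],[-L,Wd,.0125],[L,-Wd,0],[L,Wd,0],[L,-Wd,.0015],[L,Wd,.0015]])
    a=yaw;R=np.array([[np.cos(a),-np.sin(a),0],[np.sin(a),np.cos(a),0],[0,0,1]])
    return P@R.T+[x,y,0]
def stir_model(x,y,yaw):
    L=.078
    P=np.array([[sx*L,sy*L,z] for sx in(-1,1) for sy in (-1,1) for z in(.014,.05)])
    a=yaw;R=np.array([[np.cos(a),-np.sin(a),0],[np.sin(a),np.cos(a),0],[0,0,1]])
    return P@R.T+[x,y,0]
def fit_sil(c,model,mask,p0):
    from scipy.optimize import minimize
    ys,xs=np.nonzero(mask>127);
    x0,y0,x1,y1=xs.min()-8,ys.min()-8,xs.max()+9,ys.max()+9
    sub=(mask[y0:y1,x0:x1]/255.).astype(float); S=8
    def cost(p):
        h=cv2.convexHull((proj(c,model(p[0],p[1],p[2]))).astype(np.float32)).reshape(-1,2)
        im=np.zeros(((y1-y0)*S,(x1-x0)*S),np.uint8)
        q=((h-[x0,y0]+.5)*S-.5)
        cv2.fillConvexPoly(im,np.round(q*16).astype(np.int32),255,cv2.LINE_AA,4)
        r=cv2.resize(im,(x1-x0,y1-y0),interpolation=cv2.INTER_AREA)/255.
        return np.sum((r-sub)**2)
    best=None
    r=minimize(cost,p0,method="Nelder-Mead",options=dict(initial_simplex=np.array(p0)+np.array([[0,0,0],[.006,0,0],[0,.006,0],[0,0,.06]]),xatol=1e-5,fatol=1e-4,maxiter=400))
    return r.x,r.fun,sub.sum()
def omask(c):
    f=c["frame"].astype(float); d=f[...,0]-f[...,2]
    return d
E
python3 - <<'E'
from h import *
c=load("top0.npz")
W=fit_stirrer(c,[(348,80),(616,66),(638,332),(368,352)]);print(W.round(4),W.mean(0),[np.linalg.norm(W[i]-W[i-1]).round(4) for i in range(4)])
for n in["top0","scene0"]:
    c=load(n+".npz")
    d=omask(c); 
    u,v=(224,230) if n=="top0" else (245,247)
    m=np.zeros_like(d);m[v-25:v+25,u-28:u+28]=d[v-25:v+25,u-28:u+28]
    ref=np.percentile(m[m>60],50);m=np.clip(m/ref,0,1)*255
    m[m<40]=0
    p=back(c,(u,v),.006)
    for y0 in (-.16-np.pi/2,):
        r=fit_sil(c,wedge_model,m,[p[0],p[1],y0]);print(n,p,r,np.degrees(r[0][2]))
    g=c["frame"].astype(float).min(2); u,v=(282,215) if n=="top0" else (290,195)
E
```

```text
[[ 0.6074  0.0593  0.05  ]
 [ 0.6142 -0.094   0.05  ]
 [ 0.4625 -0.1022  0.05  ]
 [ 0.4527  0.0494  0.05  ]] [ 0.53418288 -0.02185722  0.05      ] [np.float64(0.155), np.float64(0.1534), np.float64(0.1519), np.float64(0.1519)]
top0 [0.48436207 0.17784246 0.006     ] (array([ 0.48653403,  0.17935141, -1.74598647]), np.float64(6.15722428330725), np.float64(362.14925373134326)) -100.03765556216278
scene0 [0.48245487 0.18336434 0.006     ] (array([ 0.48628035,  0.17861306, -1.76428151]), np.float64(12.002513096861405), np.float64(575.0696517412935)) -101.08588426504214
```

```bash
cat > plan.py <<'E'
import numpy as np,sys,json
from scipy.spatial.transform import Rotation as Ro
from bench import ctrl
def st(): return ctrl.get_state()
def down(yaw):
    a=np.radians(yaw);return np.array([[np.cos(a),np.sin(a),0],[np.sin(a),-np.cos(a),0],[0,0,-1.]])
def plan(wps,step=.04,dec=2,rstep=9):
    """wps: list of (x,y,z,yaw) TCP; prints rows in tool axes (cm, deg)"""
    s=st();p=np.array(s["position"],float);R=np.array(s["tcp_rot"],float);xs=[];rs=[]
    for w in wps:
        st_=w[4] if len(w)>4 else step
        t=np.array(w[:3]);Rt=down(w[3]);d=t-p;rv=Ro.from_matrix(R.T@Rt).as_rotvec(degrees=True)
        n=max(1,int(np.ceil(np.linalg.norm(d)/st_)),int(np.ceil(np.linalg.norm(rv)/rstep)))
        for i in range(n):
            # remaining
            k=n-i
            dv=(t-p)/k*100;x=np.round(R.T@dv,dec);r=np.round(Ro.from_matrix(R.T@Rt).as_rotvec(degrees=True)/k,1)
            xs.append(x.tolist());rs.append(r.tolist())
            p=p+R@x/100;R=R@Ro.from_rotvec(r,degrees=True).as_matrix()
    print(len(xs),"end",p.round(4));
    for i in range(0,len(xs),20): print(json.dumps((np.array(xs[i:i+20])+0.).tolist()));print(json.dumps((np.array(rs[i:i+20])+0.).tolist()))
def show():
    s=st();R=np.array(s["tcp_rot"]);print(s["time_s"],np.round(s["position"],4),"yaw",np.degrees(np.arctan2(R[1,0],R[0,0])).round(2),"tilt",R[:,2].round(4),"F",np.round(s["contact_force"],2),s["grip_width"])
E
python3 - <<'E'
from plan import *
plan([(.27,-.45,.27,20,.05),(.42,-.2,.27,40,.05),(.47,0,.25,60,.05),(.503,.27,.16,79.5,.05)],dec=1)
E
```

```text
21 end [0.5033 0.2695 0.1597]
[[2.5, -4.0, -0.4], [2.5, -4.0, -0.4], [2.5, -4.0, -0.3], [2.5, -3.9, -0.4], [3.8, -3.1, 0.0], [3.9, -2.8, 0.0], [4.1, -2.6, 0.0], [4.3, -2.4, 0.0], [4.4, -2.1, 0.0], [4.5, -1.9, 0.0], [3.3, -2.4, 0.4], [3.5, -2.2, 0.4], [3.6, -1.9, 0.4], [3.8, -1.7, 0.4], [3.9, -1.4, 0.5], [4.2, -1.8, 1.5], [4.3, -1.5, 1.5], [4.3, -1.3, 1.5], [4.4, -1.0, 1.5], [4.5, -0.8, 1.5]]
[[0.0, 0.0, 0.0], [0.0, 0.0, 0.0], [-0.1, 0.0, 0.0], [0.0, 0.0, -0.1], [0.0, 0.0, -3.3], [0.0, 0.0, -3.3], [0.0, 0.0, -3.3], [0.0, 0.0, -3.4], [0.0, 0.0, -3.3], [0.0, 0.0, -3.4], [0.0, 0.0, -4.0], [0.0, 0.0, -4.0], [0.0, 0.0, -4.0], [0.0, 0.0, -4.0], [0.0, 0.0, -4.0], [0.0, 0.0, -3.2], [0.0, 0.0, -3.3], [0.0, 0.0, -3.2], [0.0, 0.0, -3.3], [0.0, 0.0, -3.2]]
[[4.4, -0.5, 1.5]]
[[0.0, 0.0, -3.3]]
```

Candidates in the top picture:
- **Wedge:** the orange block at (224,230). The only other orange is a pen cap at (152,182).
- **Stirrer:** the white square at (282,215). The white box at (304,107) is another device.
- **Beaker:** the one on the plate at (283,212). The smaller one at (236,202) and the black one at (325,201) are look-alikes, so I leave them alone.

The crops confirm these choices: the wedge has its thin end to the right, towards the stirrer's front left corner.

>>> send_rows(
  fingers=[0,0,0,0,0,0,0,0,0,0,0,0,0,0,0],
  xyz=[
    [2.5,-4.0,-0.4],
    [2.5,-4.0,-0.4],
    [2.5,-4.0,-0.3],
    [2.5,-3.9,-0.4],
    [3.8,-3.1,0],
    [3.9,-2.8,0],
    [4.1,-2.6,0],
    [4.3,-2.4,0],
    [4.4,-2.1,0],
    [4.5,-1.9,0],
    [3.3,-2.4,0.4],
    [3.5,-2.2,0.4],
    [3.6,-1.9,0.4],
    [3.8,-1.7,0.4],
    [3.9,-1.4,0.5],
  ],
  rotation=[
    [0,0,0],
    [0,0,0],
    [0,0,0],
    [0,0,0],
    [0,0,-3.3],
    [0,0,-3.3],
    [0,0,-3.3],
    [0,0,-3.3],
    [0,0,-3.3],
    [0,0,-3.3],
    [0,0,-4],
    [0,0,-4],
    [0,0,-4],
    [0,0,-4],
    [0,0,-4],
  ],
)

```text
time_s: 1.98
position: [0.4714, 0.0216, 0.2457]
tcp_rot: [[0.49, 0.872, -0.003], [0.872, -0.49, 0.011], [0.008, -0.008, -1.0]]
contact_force: [1.6, 0.7, 0.9]
grip_width: 0.0001
```

```bash
python3 - <<'E'
from plan import *
from bench import cams
import cv2
show()
c=cams.read_camera("wrist");np.savez("w1.npz",**c);cv2.imwrite("pics/w1.png",c["frame"][:,:,::-1])
plan([(.503,.27,.16,79.5,.05)],dec=1)
E
```

```text
1.975 [0.4714 0.0216 0.2457] yaw 60.66 tilt [-0.0035  0.0108 -0.9999] F [1.61 0.65 0.87] 0.00013836750802192382
6 end [0.5028 0.2703 0.1599]
[[3.8, -1.5, 1.5], [3.9, -1.3, 1.5], [3.9, -1.1, 1.4], [4.0, -0.9, 1.4], [4.1, -0.6, 1.5], [4.1, -0.5, 1.4]]
[[-0.1, -0.1, -3.1], [-0.1, -0.1, -3.1], [-0.1, -0.1, -3.1], [-0.1, -0.1, -3.1], [-0.1, -0.2, -3.1], [0.0, -0.1, -3.1]]
```

View pics/w1.png

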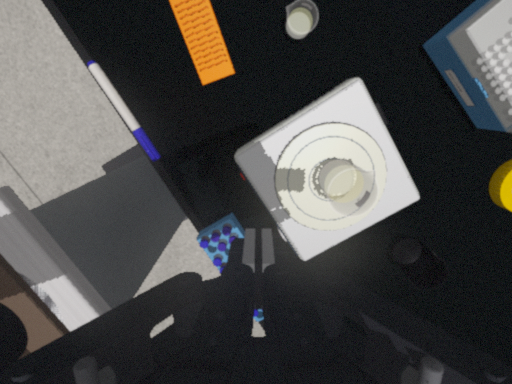

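```bash
python3 - <<'E'
from h import *
c=load("w1.npz")
W=np.array([back(c,p,.05) for p in [(238,155),(358,79),(418,196),(304,258)]]);print(W.round(4),W.mean(0),[np.linalg.norm(W[i]-W[i-1]).round(4) for i in range(4)])
print("thin",back(c,(234,74),0.0015),back(c,(203,83),.0015))
crop(c,225,65,200,200,3,"pics/w1c.png")
crop(c,160,0,130,100,6,"pics/w1d.png")
E
```

```text
[[ 0.4591  0.048   0.05  ]
 [ 0.6016  0.0554  0.05  ]
 [ 0.6098 -0.0891  0.05  ]
 [ 0.4648 -0.0967  0.05  ]] [ 0.53384126 -0.02058582  0.05      ] [np.float64(0.1448), np.float64(0.1428), np.float64(0.1447), np.float64(0.1452)]
thin [0.49497173 0.12515356 0.0015    ] [0.45878497 0.13437312 0.0015    ]
```

View pics/w1c.png

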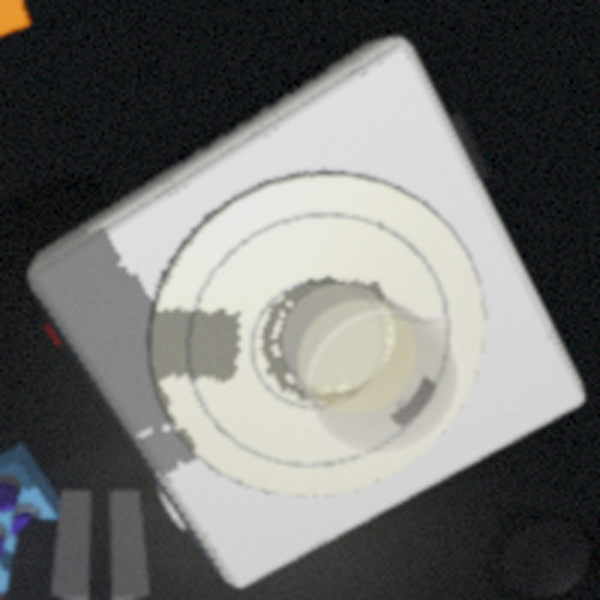

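>>> send_rows(
  fingers=[0,0,0,0,0,0,0],
  xyz=[
    [3.8,-1.5,1.5],
    [3.9,-1.3,1.5],
    [3.9,-1.1,1.4],
    [4,-0.9,1.4],
    [4.1,-0.6,1.5],
    [4.1,-0.5,1.4],
    [0,0,0],
  ],
  rotation=[
    [0,0,-3.1],
    [0,0,-3.1],
    [0,0,-3.1],
    [-0.1,-0.1,-3.1],
    [-0.1,-0.2,-3.1],
    [0,-0.1,-3.1],
    [0,0,0],
  ],
)

```text
time_s: 2.9
position: [0.5003, 0.2792, 0.1554]
tcp_rot: [[0.17, 0.985, -0.006], [0.985, -0.17, 0.004], [0.003, -0.007, -1.0]]
contact_force: [-0.4, -0.1, 0.2]
grip_width: 0.0001
```

```bash
python3 - <<'E'
from plan import *
show()
plan([(.4999,.254,.07,79.6,.04),(.4999,.254,.031,79.6,.015)],dec=1)
E
```

```text
2.9 [0.5003 0.2792 0.1554] yaw 80.23 tilt [-0.0059  0.0044 -1.    ] F [-0.44 -0.13  0.23] 0.00010448970652106525
6 end [0.4995 0.2542 0.0313]
[[-0.8, 0.1, 2.8], [-0.9, 0.2, 2.9], [-0.8, 0.1, 2.8], [0.0, 0.0, 1.3], [0.0, 0.0, 1.3], [0.0, 0.0, 1.3]]
[[-0.1, -0.1, 0.2], [-0.1, 0.0, 0.2], [-0.2, -0.1, 0.2], [0.0, 0.0, 0.0], [0.0, 0.0, 0.0], [0.0, 0.0, 0.0]]
```

>>> send_rows(
  fingers=[0,0,0,0,0,0,0],
  xyz=[
    [-0.8,0.1,2.8],
    [-0.9,0.2,2.9],
    [-0.8,0.1,2.8],
    [0,0,1.3],
    [0,0,1.3],
    [0,0,1],
    [0,0,0],
  ],
  rotation=[
    [-0.1,-0.1,0.2],
    [-0.1,0,0.2],
    [-0.2,-0.1,0.2],
    [0,0,0],
    [0,0,0],
    [0,0,0],
    [0,0,0],
  ],
)

```text
time_s: 3.78
position: [0.5016, 0.2518, 0.0332]
tcp_rot: [[0.182, 0.983, 0.005], [0.983, -0.182, -0.0], [0.001, 0.005, -1.0]]
contact_force: [0.7, -0.2, 0.5]
grip_width: 0.0002
```

```bash
python3 - <<'E'
from plan import *
from h import *
from bench import cams
show()
c=cams.read_camera("scene");np.savez("s2.npz",**c);crop(c,205,145,130,120,6,"pics/s2.png")
c=cams.read_camera("wrist");np.savez("w2.npz",**c);crop(c,0,0,512,384,1.5,"pics/w2.png")
E
```

```text
3.775 [0.5016 0.2518 0.0332] yaw 79.49 tilt [ 4.9e-03 -2.0e-04 -1.0e+00] F [ 0.66 -0.16  0.49] 0.00017945760125126644
```

View pics/s2.png

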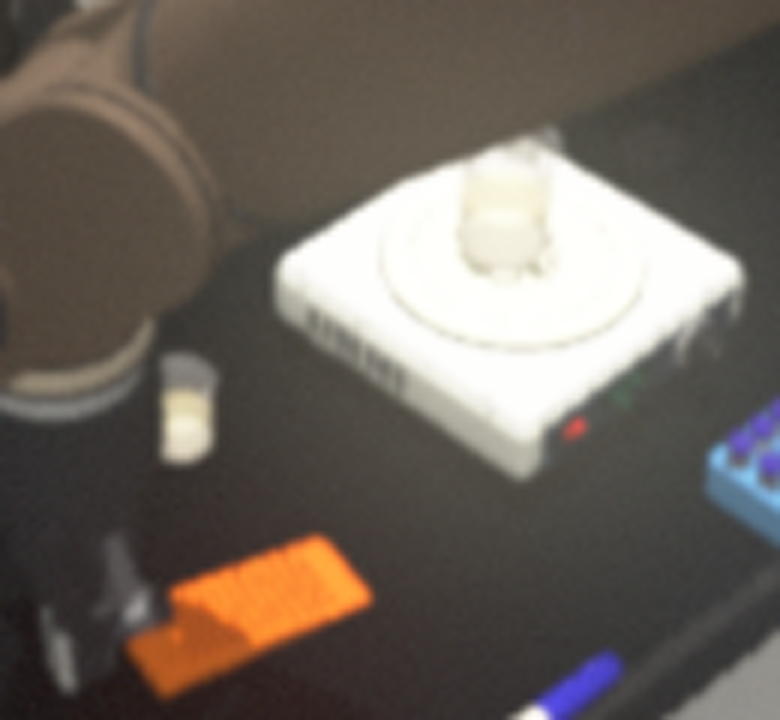

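View pics/w2.png

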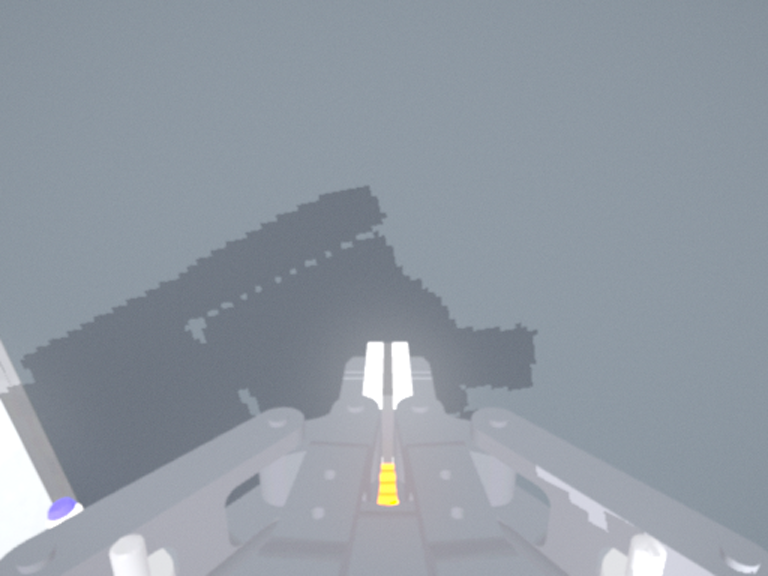

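>>> send_rows(
  fingers=[0.2,0.2,0.2,0.2,0.2,0.2,0.2,0.2,0.2,0.2],
  xyz=[
    [0,-0.15,0.2],
    [0,0,0.3],
    [0,0,0],
    [-0.5,0,0],
    [-0.5,0,0],
    [-0.6,0,0],
    [-0.6,0,0],
    [-0.6,0,0],
    [-0.6,0,0],
    [0,0,0],
  ],
  rotation=[
    [0,0.2,0],
    [0,0,0],
    [0,0,0],
    [0,0,0],
    [0,0,0],
    [0,0,-0.2],
    [0,0,-0.2],
    [0,0,-0.2],
    [0,0,-0.2],
    [0,0,0],
  ],
)

```text
time_s: 5.12
position: [0.4955, 0.2169, 0.0306]
tcp_rot: [[0.168, 0.986, 0.011], [0.986, -0.168, 0.005], [0.007, 0.01, -1.0]]
contact_force: [0.4, 0.5, -0.9]
grip_width: 0.0173
```

```bash
cat > look.py <<'E'
import sys
from plan import *
from h import *
from bench import cams
k=sys.argv[1];show()
c=cams.read_camera("scene");np.savez(f"s{k}.npz",**c);crop(c,205,145,130,120,5,f"pics/s{k}.png")
c=cams.read_camera("top");np.savez(f"t{k}.npz",**c);crop(c,200,170,130,105,6,f"pics/t{k}.png")
E
python3 look.py 3
```

```text
5.125 [0.4955 0.2169 0.0306] yaw 80.34 tilt [ 0.011   0.0052 -0.9999] F [ 0.45  0.45 -0.88] 0.01729171839315709
```

View pics/s3.png

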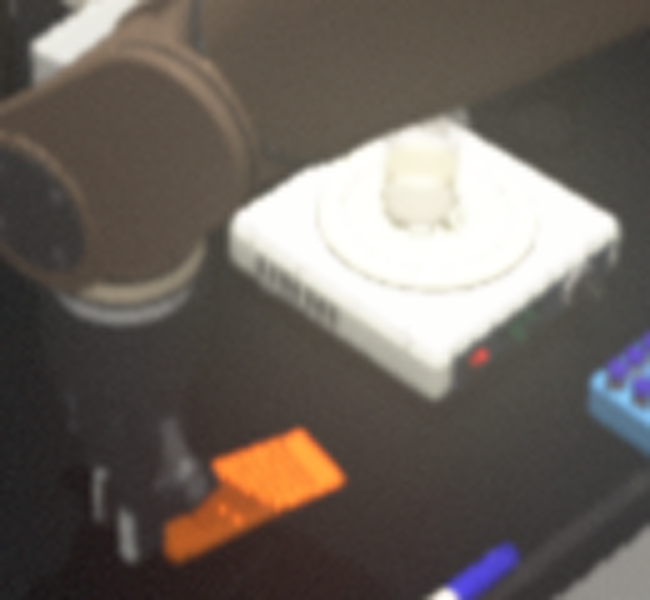

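View pics/t3.png

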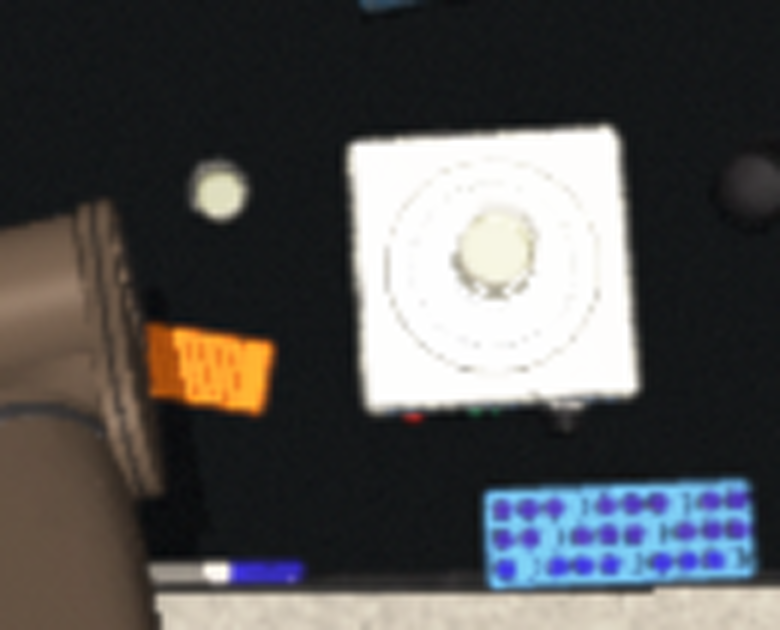

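```bash
python3 - <<'E'
from h import *
c=load("t3.npz")
a,b=[back(c,(u/6+200-.42,v/6+170-.42),.0015) for u,v in [(274,341),(264,414)]]
m=(a+b)/2;print(a,b,m,np.linalg.norm(a-b));d=(a-b)/np.linalg.norm(a-b);print("axis yaw",np.degrees(np.arctan2(d[1],d[0]))-90)
foot=np.array([.472,.0348]);tcp=np.array([.4955,.2169]);v=foot-tcp;print(np.degrees(np.arctan2(v[1],v[0])),np.linalg.norm(m[:2]-tcp))
v=foot-m[:2];print(np.degrees(np.arctan2(v[1],v[0])),np.linalg.norm(v))
E
```

```text
[0.49661278 0.10365574 0.0015    ] [0.45408404 0.10962235 0.0015    ] [0.47534841 0.10663904 0.0015    ] 0.04294524873543059
axis yaw -97.98623403645631
-97.35337770073862 0.11208730984321381
-92.6686183978088 0.07191703608056275
```

>>> send_rows(
  fingers=[0.2,0.2,0.2,0.2,0.2,0.2,0.2,0.2],
  xyz=[
    [-0.7,0,0],
    [-0.7,0,0],
    [-0.8,0,0],
    [-0.8,0,0],
    [-0.8,0,0],
    [-0.8,0,0],
    [-0.7,0,0],
    [0,0,0],
  ],
  rotation=[
    [0.1,-0.1,-0.3],
    [0.1,-0.1,-0.3],
    [0.1,-0.1,-0.3],
    [0.1,0,-0.3],
    [0.1,0,-0.3],
    [0,0,-0.3],
    [0,0,-0.3],
    [0,0,0],
  ],
)

```text
time_s: 6.22
position: [0.4871, 0.1611, 0.0305]
tcp_rot: [[0.129, 0.992, 0.001], [0.992, -0.129, 0.001], [0.001, 0.001, -1.0]]
contact_force: [0.4, -0.1, 1.3]
grip_width: 0.0173
```

```bash
python3 look.py 4
```

```text
6.225 [0.4871 0.1611 0.0305] yaw 82.6 tilt [ 0.0011  0.0012 -1.    ] F [ 0.39 -0.12  1.26] 0.01733887095785076
```

View pics/t4.png

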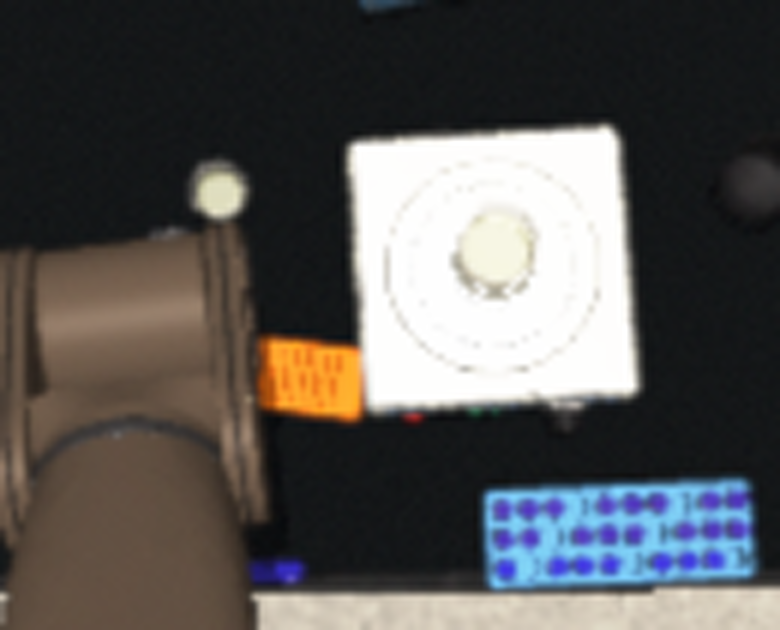

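View pics/s4.png

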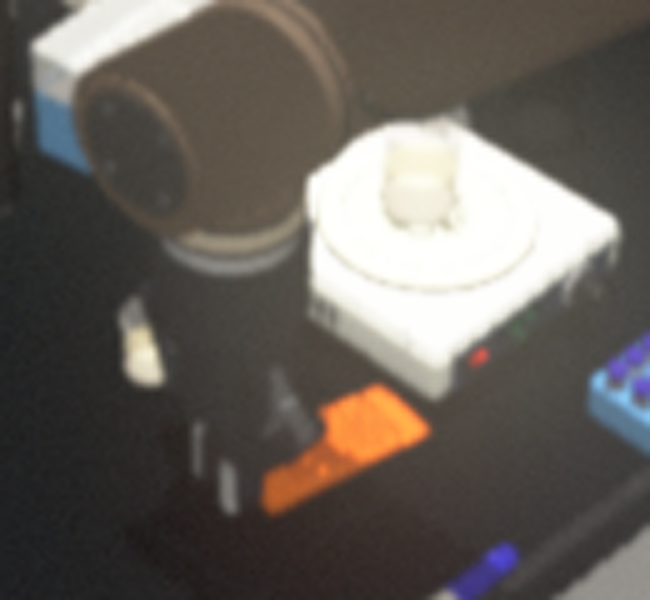

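>>> send_rows(
  fingers=[0.2,0.2,0.2,0.2],
  xyz=[
    [-0.7,0,0],
    [-0.7,0,0],
    [-0.7,0,0],
    [0,0,0],
  ],
  rotation=[
    [0,0,-0.2],
    [0,0,-0.2],
    [0,0,0],
    [0,0,0],
  ],
)

```text
time_s: 6.82
position: [0.4844, 0.1396, 0.0305]
tcp_rot: [[0.12, 0.993, 0.001], [0.993, -0.12, 0.001], [0.002, 0.001, -1.0]]
contact_force: [-0.5, -1.0, 0.6]
grip_width: 0.0171
```

>>> send_rows(
  fingers=[0.2,0.2],
  xyz=[
    [-0.3,0,0],
    [0,0,0],
  ],
  rotation=[
    [0,0,0],
    [0,0,0],
  ],
)

```text
time_s: 7.08
position: [0.4841, 0.1364, 0.0305]
tcp_rot: [[0.12, 0.993, 0.001], [0.993, -0.12, 0.001], [0.002, 0.001, -1.0]]
contact_force: [0.6, -0.0, 0.9]
grip_width: 0.0173
```

>>> send_rows(
  fingers=[0.2,0.2],
  xyz=[
    [-0.2,0,0],
    [0,0,0],
  ],
  rotation=[
    [0,0,0],
    [0,0,0],
  ],
)

```text
time_s: 7.32
position: [0.4838, 0.1344, 0.0305]
tcp_rot: [[0.12, 0.993, 0.001], [0.993, -0.12, 0.001], [0.002, 0.001, -1.0]]
contact_force: [-0.5, -0.5, -0.0]
grip_width: 0.0172
```

```bash
python3 - <<'E'
from plan import *
for i in range(4): show()
E
```

```text
7.325 [0.4838 0.1344 0.0305] yaw 83.1 tilt [ 0.0013  0.0015 -1.    ] F [-0.46 -0.49 -0.04] 0.01718185459220721
7.325 [0.4838 0.1344 0.0305] yaw 83.1 tilt [ 0.0013  0.0015 -1.    ] F [-0.46 -0.49 -0.04] 0.01718185459220721
7.325 [0.4838 0.1344 0.0305] yaw 83.1 tilt [ 0.0013  0.0015 -1.    ] F [-0.46 -0.49 -0.04] 0.01718185459220721
7.325 [0.4838 0.1344 0.0305] yaw 83.1 tilt [ 0.0013  0.0015 -1.    ] F [-0.46 -0.49 -0.04] 0.01718185459220721
```

>>> send_rows(
  fingers=[0.2,0.2],
  xyz=[
    [-0.2,0,0],
    [0,0,0],
  ],
  rotation=[
    [0,0,0],
    [0,0,0],
  ],
)

```text
time_s: 7.58
position: [0.4835, 0.1324, 0.0305]
tcp_rot: [[0.12, 0.993, 0.001], [0.993, -0.12, 0.001], [0.002, 0.001, -1.0]]
contact_force: [-0.2, -0.8, 0.4]
grip_width: 0.0172
```

>>> send_rows(
  fingers=[0.2,0.2],
  xyz=[
    [-0.2,0,0],
    [0,0,0],
  ],
  rotation=[
    [0,0,0],
    [0,0,0],
  ],
)

```text
time_s: 7.82
position: [0.4832, 0.1303, 0.0305]
tcp_rot: [[0.12, 0.993, 0.001], [0.993, -0.12, 0.001], [0.002, 0.001, -1.0]]
contact_force: [-0.8, -0.1, -0.4]
grip_width: 0.0173
```

>>> send_rows(
  fingers=[0.2,0.2],
  xyz=[
    [-0.2,0,0],
    [0,0,0],
  ],
  rotation=[
    [0,0,0],
    [0,0,0],
  ],
)

```text
time_s: 8.07
position: [0.483, 0.1282, 0.0305]
tcp_rot: [[0.12, 0.993, 0.001], [0.993, -0.12, 0.001], [0.002, 0.001, -1.0]]
contact_force: [-0.1, -0.2, -0.2]
grip_width: 0.0171
```

>>> send_rows(
  fingers=[0.2,0.2],
  xyz=[
    [-0.2,0,0],
    [0,0,0],
  ],
  rotation=[
    [0,0,0],
    [0,0,0],
  ],
)

```text
time_s: 8.32
position: [0.4827, 0.1261, 0.0305]
tcp_rot: [[0.12, 0.993, 0.001], [0.993, -0.12, 0.002], [0.002, 0.001, -1.0]]
contact_force: [0.2, -0.5, -0.4]
grip_width: 0.0171
```

>>> send_rows(
  fingers=[0.2,0.2],
  xyz=[
    [-0.2,0,0],
    [0,0,0],
  ],
  rotation=[
    [0,0,0],
    [0,0,0],
  ],
)

```text
time_s: 8.57
position: [0.4826, 0.1247, 0.0305]
tcp_rot: [[0.121, 0.993, 0.002], [0.993, -0.121, 0.003], [0.004, 0.002, -1.0]]
contact_force: [-0.2, 0.7, -0.4]
grip_width: 0.0169
```

>>> send_rows(
  fingers=[0.2,0.2],
  xyz=[
    [-0.2,0,0],
    [0,0,0],
  ],
  rotation=[
    [0,0,0],
    [0,0,0],
  ],
)

```text
time_s: 8.82
position: [0.4825, 0.1237, 0.0306]
tcp_rot: [[0.122, 0.993, 0.003], [0.993, -0.122, 0.006], [0.006, 0.002, -1.0]]
contact_force: [0.7, 1.1, -1.0]
grip_width: 0.0169
```

>>> send_rows(
  fingers=[0.2],
  xyz=[
    [-0.2,0,0],
  ],
  rotation=[
    [0,0,0],
  ],
)

```text
time_s: 8.95
position: [0.4823, 0.1226, 0.0306]
tcp_rot: [[0.123, 0.992, 0.003], [0.992, -0.123, 0.008], [0.008, 0.002, -1.0]]
contact_force: [0.3, 6.7, 0.2]
grip_width: 0.0173
```

>>> send_rows(
  fingers=[0.2,0.2,0.2],
  xyz=[
    [0,0,0],
    [1.2,0,0],
    [1.5,0,0],
  ],
  rotation=[
    [0,0,0],
    [0,0.2,0],
    [0,0.2,0],
  ],
)

```text
time_s: 9.32
position: [0.4856, 0.1493, 0.0308]
tcp_rot: [[0.124, 0.992, 0.003], [0.992, -0.124, 0.013], [0.013, 0.002, -1.0]]
contact_force: [0.1, 0.0, -0.2]
grip_width: 0.0172
```

```bash
python3 look.py 5; python3 - <<'E'
from h import *
a=load("t0.npz" if 0 else "top0.npz")["frame"].astype(int);b=load("t5.npz")["frame"].astype(int)
d=np.abs(a-b).max(2)[175:245,255:312];print((d>40).sum())
E
```

```text
9.325 [0.4856 0.1493 0.0308] yaw 82.89 tilt [ 0.0034  0.0132 -0.9999] F [ 0.07  0.04 -0.21] 0.017151226618310898
158
```

View pics/t5.png

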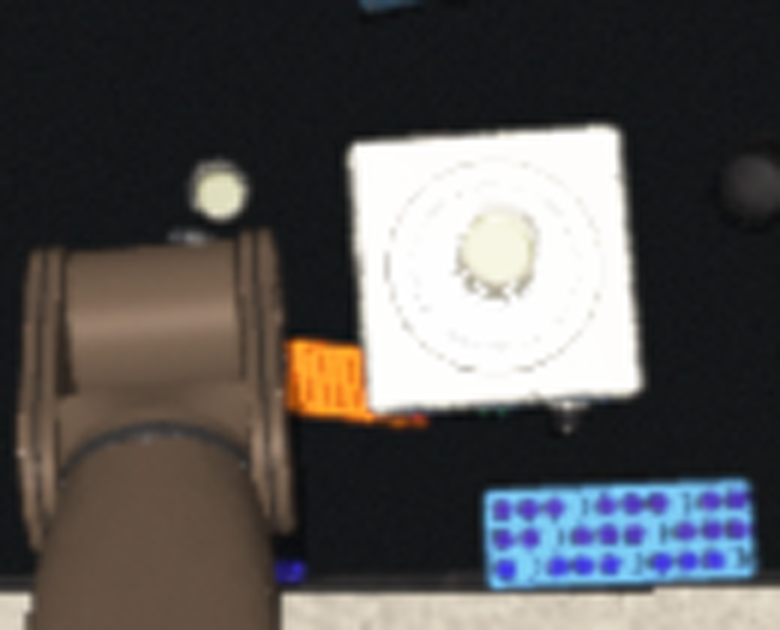

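View pics/s5.png

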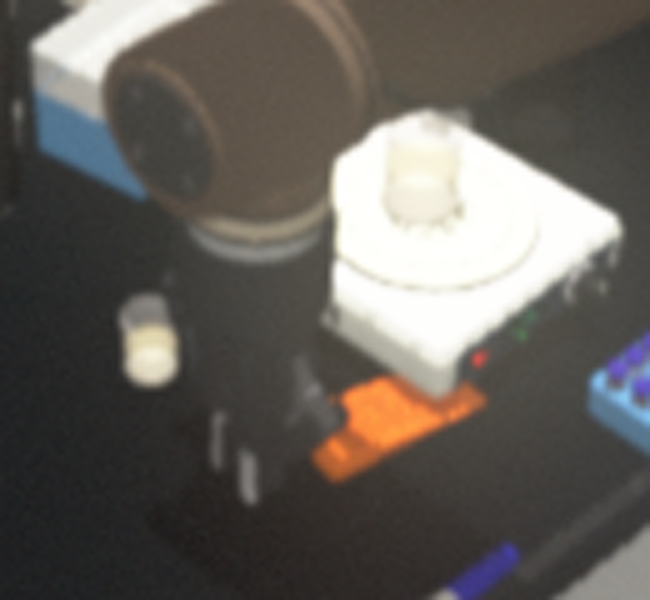

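```bash
cat > shift.py <<'E'
import sys
from h import *
def reg(k0,k):
    a=load(k0)["frame"];b=load(k)["frame"]
    A=cv2.cvtColor(a,cv2.COLOR_RGB2GRAY)[178:240,254:312];B=cv2.cvtColor(b,cv2.COLOR_RGB2GRAY)[178:240,254:312]
    M=np.eye(2,3,dtype=np.float32)
    cc,M=cv2.findTransformECC(A,B,M,cv2.MOTION_EUCLIDEAN,(3,200,1e-7),None,3)
    ctr=np.array([282.5-254,215.5-178]);p=M[:,:2]@ctr+M[:,2]-ctr
    print(k0,k,"px shift(u,v)",p.round(3),"=> world dx,dy mm",(-p[1]*3.37).round(2),(-p[0]*3.37).round(2),"rot deg image cw",np.degrees(np.arctan2(M[1,0],M[0,0])).round(2),cc)
for p in sys.argv[2:]: reg(sys.argv[1],p)
E
python3 shift.py top0.npz t3.npz t4.npz t5.npz
```

```text
top0.npz t3.npz px shift(u,v) [-0.    -0.003] => world dx,dy mm 0.01 0.0 rot deg image cw 0.0 0.9999941938563118
top0.npz t4.npz px shift(u,v) [-0.041 -0.021] => world dx,dy mm 0.07 0.14 rot deg image cw 0.27 0.9828635957979632
top0.npz t5.npz px shift(u,v) [0.264 0.005] => world dx,dy mm -0.02 -0.89 rot deg image cw -0.29 0.9821649318850113
```

```bash
python3 - <<'E'
from plan import *
plan([(.486,.155,.11,83,.04),(.467,.04,.11,83,.05),(.467,.04,.082,83,.02)],dec=1)
E
```

```text
7 end [0.4671 0.0397 0.082 ]
[[0.3, 0.0, -4.0], [0.3, 0.0, -3.9], [-3.9, -0.2, 0.0], [-3.9, -0.2, 0.0], [-3.9, -0.1, 0.0], [0.0, 0.0, 1.4], [0.0, 0.0, 1.4]]
[[0.1, -0.4, 0.0], [0.0, -0.4, 0.0], [0.0, 0.0, 0.0], [0.0, 0.0, 0.0], [0.0, 0.0, 0.0], [0.0, 0.0, 0.0], [0.0, 0.0, 0.0]]
```

>>> send_rows(
  fingers=[0.2,0.2,0,0,0,0,0,0],
  xyz=[
    [0.3,0,-4],
    [0.3,0,-3.9],
    [-3.9,-0.2,0],
    [-3.9,-0.2,0],
    [-3.9,-0.1,0],
    [0,0,1.4],
    [0,0,1.2],
    [0,0,0],
  ],
  rotation=[
    [0.1,-0.4,0],
    [0,-0.4,0],
    [0,0,0],
    [0,0,0],
    [0,0,0],
    [0,0,0],
    [0,0,0],
    [0,0,0],
  ],
)

```text
time_s: 10.42
position: [0.467, 0.0387, 0.0854]
tcp_rot: [[0.114, 0.994, -0.0], [0.994, -0.114, -0.004], [-0.004, 0.0, -1.0]]
contact_force: [-0.4, 0.2, -0.4]
grip_width: -0.0001
```

```bash
python3 look.py 6;python3 - <<'E'
from plan import *
plan([(.467,.04,.080,83,.02)],dec=1)
E
```

```text
10.425 [0.467  0.0387 0.0854] yaw 83.47 tilt [-4.0e-04 -4.4e-03 -1.0e+00] F [-0.45  0.21 -0.36] -5.1835498877871e-05
1 end [0.4669 0.0398 0.0805]
[[0.1, -0.1, 0.6]]
[[0.1, 0.3, 0.5]]
```

View pics/s6.png

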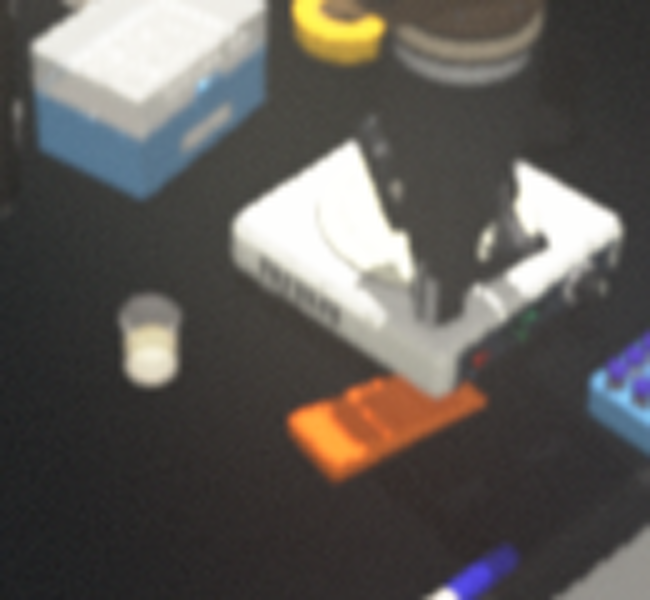

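>>> send_rows(
  fingers=[0,0,0],
  xyz=[
    [0,0,0.5],
    [0,0,0.2],
    [0,0,0],
  ],
  rotation=[
    [0,0.2,0],
    [0,0,0],
    [0,0,0],
  ],
)

```text
time_s: 10.9
position: [0.4684, 0.0397, 0.0795]
tcp_rot: [[0.111, 0.994, 0.003], [0.994, -0.111, -0.001], [-0.001, 0.003, -1.0]]
contact_force: [-0.5, 0.1, -0.6]
grip_width: 0.0002
```

>>> send_rows(
  fingers=[0,0],
  xyz=[
    [0,0,0.15],
    [0,0,0],
  ],
  rotation=[
    [0,0,0],
    [0,0,0],
  ],
)

```text
time_s: 11.15
position: [0.4686, 0.0397, 0.0781]
tcp_rot: [[0.111, 0.994, 0.004], [0.994, -0.111, -0.001], [-0.001, 0.004, -1.0]]
contact_force: [-0.5, 0.4, -0.9]
grip_width: -0.0002
```

>>> send_rows(
  fingers=[0],
  xyz=[
    [0,0,0.1],
  ],
  rotation=[
    [0,0,0],
  ],
)

```text
time_s: 11.28
position: [0.4687, 0.0397, 0.0773]
tcp_rot: [[0.111, 0.994, 0.004], [0.994, -0.111, -0.001], [-0.001, 0.004, -1.0]]
contact_force: [0.5, -0.2, -0.0]
grip_width: -0.0002
```

>>> send_rows(
  fingers=[0],
  xyz=[
    [0,0,0.1],
  ],
  rotation=[
    [0,0,0],
  ],
)

```text
time_s: 11.4
position: [0.4688, 0.0396, 0.0763]
tcp_rot: [[0.111, 0.994, 0.004], [0.994, -0.111, -0.001], [-0.001, 0.004, -1.0]]
contact_force: [-0.5, 0.4, -0.8]
grip_width: 0.0003
```

>>> send_rows(
  fingers=[0],
  xyz=[
    [0,0,0.1],
  ],
  rotation=[
    [0,0,0],
  ],
)

```text
time_s: 11.52
position: [0.4687, 0.0396, 0.0752]
tcp_rot: [[0.111, 0.994, 0.004], [0.994, -0.111, -0.001], [-0.001, 0.004, -1.0]]
contact_force: [0.6, -0.7, 0.1]
grip_width: -0.0001
```

>>> send_rows(
  fingers=[0],
  xyz=[
    [0,0,0.1],
  ],
  rotation=[
    [0,0,0],
  ],
)

```text
time_s: 11.65
position: [0.4688, 0.0396, 0.0749]
tcp_rot: [[0.111, 0.994, 0.003], [0.994, -0.111, -0.001], [-0.001, 0.003, -1.0]]
contact_force: [-4.0, 0.1, 10.2]
grip_width: -0.0002
```

>>> send_rows(
  fingers=[0],
  xyz=[
    [0,0,0.12],
  ],
  rotation=[
    [0,0,0],
  ],
)

```text
time_s: 11.78
position: [0.4689, 0.0396, 0.0749]
tcp_rot: [[0.111, 0.994, 0.002], [0.994, -0.111, -0.001], [-0.001, 0.002, -1.0]]
contact_force: [-5.8, -0.1, 10.6]
grip_width: 0.0001
```

>>> send_rows(
  fingers=[0],
  xyz=[
    [0,0,0.12],
  ],
  rotation=[
    [0,0,0],
  ],
)

```text
time_s: 11.9
position: [0.4689, 0.0396, 0.075]
tcp_rot: [[0.111, 0.994, 0.0], [0.994, -0.111, -0.001], [-0.001, 0.0, -1.0]]
contact_force: [-4.3, -0.4, 10.4]
grip_width: 0.0001
```

>>> send_rows(
  fingers=[0,0],
  xyz=[
    [0,0,-0.2],
    [0,0,0],
  ],
  rotation=[
    [0,0,0],
    [0,0,0],
  ],
)

```text
time_s: 12.15
position: [0.4692, 0.0396, 0.0773]
tcp_rot: [[0.111, 0.994, 0.001], [0.994, -0.111, -0.001], [-0.001, 0.001, -1.0]]
contact_force: [0.3, 0.3, 0.5]
grip_width: 0.0
```

>>> send_rows(
  fingers=[0],
  xyz=[
    [0,-0.02,0.2],
  ],
  rotation=[
    [0,0,0],
  ],
)

```text
time_s: 12.28
position: [0.4691, 0.0396, 0.0752]
tcp_rot: [[0.111, 0.994, 0.001], [0.994, -0.111, -0.001], [-0.001, 0.001, -1.0]]
contact_force: [0.4, 0.5, -0.7]
grip_width: -0.0001
```

>>> send_rows(
  fingers=[0],
  xyz=[
    [0,-0.06,0.15],
  ],
  rotation=[
    [0,0,0],
  ],
)

```text
time_s: 12.4
position: [0.4691, 0.0396, 0.0749]
tcp_rot: [[0.111, 0.994, 0.001], [0.994, -0.111, -0.001], [-0.001, 0.001, -1.0]]
contact_force: [-4.5, 0.9, 14.6]
grip_width: -0.0
```

A firm press of 14.6 N sank the spot by 0.3 mm or less, so the wedge is snug. I'm taking the hand away and checking.

>>> send_rows(
  fingers=[0,0,0,0,0,0,0,0,0,0],
  xyz=[
    [0,0,-0.3],
    [0,0,-2],
    [0,0,-4],
    [1.5,0,-5],
    [5,0,-4],
    [6,0,-1],
    [6,0,0],
    [6,0,0],
    [6,0,0],
    [0,0,0],
  ],
  rotation=[
    [0,0,0],
    [0,0,0],
    [0,0,0],
    [0,0,0],
    [0,0,0],
    [0,0,0],
    [0,0,0],
    [0,0,0],
    [0,0,0],
    [0,0,0],
  ],
)

```text
time_s: 13.65
position: [0.5037, 0.3512, 0.2398]
tcp_rot: [[0.115, 0.993, 0.0], [0.993, -0.115, 0.001], [0.001, -0.0, -1.0]]
contact_force: [-0.4, 0.1, -0.3]
grip_width: -0.0001
```

```bash
python3 look.py 7; python3 shift.py top0.npz t7.npz; python3 - <<'E'
from h import *
a,b=load("top0.npz")["frame"],load("t7.npz")["frame"]
d=np.abs(a.astype(int)-b).max(2).astype(np.uint8)[170:275,200:330]
cv2.imwrite("pics/d7.png",cv2.resize(d,None,fx=5,fy=5))
from bench import cams
c=cams.read_camera("wrist");np.savez("w7.npz",**c);crop(c,0,0,512,384,1.5,"pics/w7.png")
E
```

```text
13.65 [0.5037 0.3512 0.2398] yaw 83.39 tilt [ 0.      0.0013 -1.    ] F [-0.37  0.06 -0.27] -0.00012721985874477462
top0.npz t7.npz px shift(u,v) [0.254 0.006] => world dx,dy mm -0.02 -0.86 rot deg image cw -0.27 0.9822583178254801
```

View pics/s7.png

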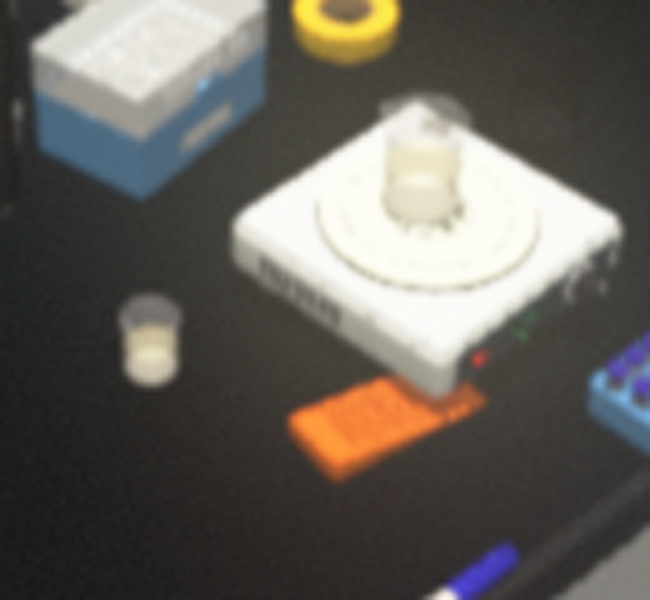

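View pics/t7.png

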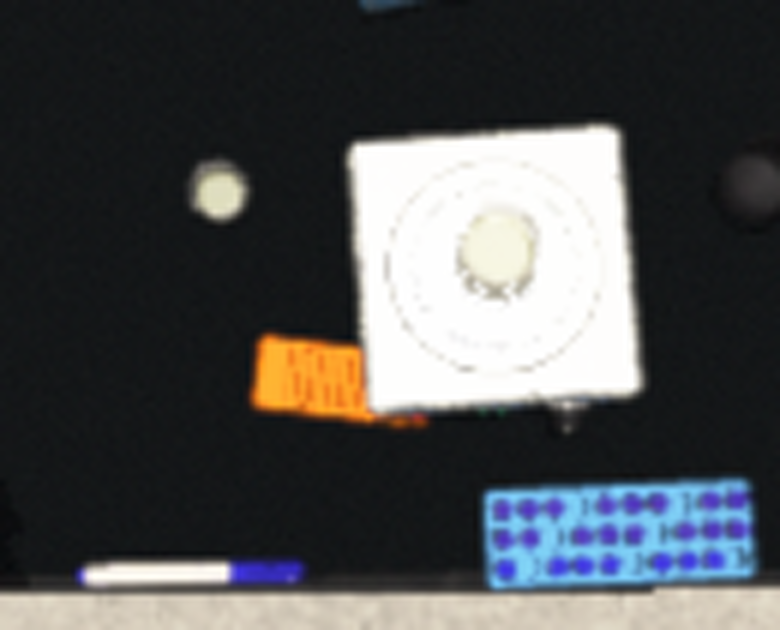

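View pics/d7.png

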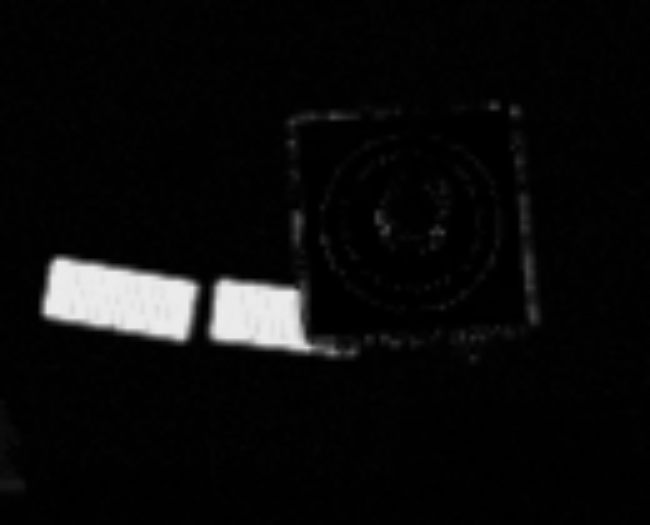

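The top and scene views show:
- **Wedge:** under the corner from about (258,375) to (425,420) in the crop.
- **Stirrer:** shifted about 1 mm and turned about 0.3°.
- **Beaker:** standing on the plate.
- **Bystanders:** the ones in view are unmoved.

The hand is clear, so I'm handing in.

```bash
python3 -c "
from bench import ctrl
print(ctrl.close_job())"
```

```text
the job is handed in; nothing more can be done
None
```

The wedge is under the worn foot and the stirrer no longer rocks. I pushed it along the bench thin end first with slightly open fingers until it met firm resistance. I then pressed the corner with closed fingers, drew the hand well clear and handed in at about 14 s.

- **Press test:** the first press held about 10.5 N. The second peaked at 14.6 N and the spot sank about 0.3 mm, under the 0.7 mm limit. The press met the top at about its nominal 50 mm height, so the corner looks level.
- **Push force:** the last push peaked at 6.7 N, a little over the 3 to 5 N meant for seating.
- **Stirrer position:** that push probably caused a shift of about 1 mm and a turn of about 0.3°. Orange showing in the compared image makes that figure approximate.
- **Wedge position:** I estimate the foot's axis sits about 20 mm behind the thin edge. The wedge runs about 10° off square to the stirrer, so a sliver shows at the front face.
- **Everything else:** the beaker still stands on the plate. The look-alike beakers, tip box, vial rack and marker look unmoved; the last pictures did not cover the jar or the two vials, which the arm never went near at bench height.

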